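Lock the bayonet cap on a filter pot

ROBOT

A 6-joint arm with a two-finger parallel gripper is mounted at the origin on the work surface. World frame = base frame: x ahead of the robot, y to its left, z up, the work surface at z = 0. Lengths are in mm, angles in rad, forces in N, time in s.
With the tool pointing down it reaches from about 300 to 775 mm from the base axis. Payload 14.6 kg.
Tool frame: the origin (TCP) lies on the centre line of the jaws, within the pads' length; the fingertips stand 22 mm ahead of it and the grasp point (between the pads) lies 3 mm ahead of it; z points along the fingers, y is the direction in which the jaws open and shut (so a half turn about z gives the same grasp; the last joint's range is limited). The gripper opens to 85 mm and grips with 20 to 120 N. Pads are 22 mm wide; open, the fingers measure 114 mm over their backs; the gripper's body (76 mm by 85 mm) begins 54 mm behind the grasp point. The pads swing forward as they close: fully open they stand 13 mm farther back than shut.
Start: joints at [-1.388, 0.3, 1.521, -0, 1.321, -0.067], TCP at [135.959, -532.921, 253.281] pointing down, gripper open.
Joint ranges: [-3.03, 3.03], [-0.79, 2.21], [0.23, 2.52], [-1.04, 4.18], [0, 3.07], [-2.55, 2.55]. Speed limits (rad/s): [2.22, 2.22, 2.57, 3.14, 3.14, 3.14].

INTERFACE

Orientations are given as a rotation vector (axis times angle).
In Python, from bench import bot gives the robot as it stands. The module is installed in compiled form; this text tells all that it offers.
- The arm moves only by the tool arm_command, never from a script. Its argument "series" is a list of rows, each a list of 5 numbers: the gripper's target within -1 to 1 (fully open at 1, half-way at 0, shut at -1), then the shift along the tool's x, y, z in cm, then the turn about the tool's z in degrees. In form: [[hand, x, y, z, spin], ...]. A call has 1 to 10 rows; each row is the pose to reach, as a shift and turn from the pose commanded when the call began, along the tool's axes at that moment; what a row does not reach only later rows make up. A row lasts 1/8 s, in which the tool goes at most 62.5 mm and 10.7 degrees, less where a joint would pass 70% of its speed; a pose out of reach is approached as far as the arm can. A call with a gripper value outside its range is refused whole. The fingers move at their own pace and stop on an object; "force" is the grip in N (left out, the last holds). Time passes only in rows, so rows that repeat a pose let the fingers close. It gives the time, the measured TCP pose, the force and the opening at its end, in the units of the state.
- bot.observe(): the state, without advancing time (a new reading comes with each control period).
- bot.grab_frame(name): name is "scene" or "top" or "wrist"; returns the picture (400x640x3 uint8, red, green, blue); there is no depth.
- bot.camera_params(name): a dict with "fx", "fy", "cx", "cy" (pixels), "position" and "orientation" of the camera in the world; the wrist camera has in their place "hand_eye" (4x4, takes a point from camera to tool coordinates, whose origin is the TCP and whose axes are the flange's). Camera axes: x right, y down, z forward; pixel columns grow to the right and rows downward; lengths in mm; the calibration is good to about 2 mm. The wrist camera is an equidistant fisheye: a pixel r from the principal point sees the ray r / f radians off the axis. A picture is of the moment at which its call begins: read the wrist's pose just before it. camera_params takes no time and is no camera call.
- bot.hand_in(): hands the job in, once; it reports no verdict.
The state is a dict: "time": time; "joint_pos": joint angles; "qd": joint speeds; "effort": joint torques, N m; "eef_pos": TCP position; "tool_rot": TCP orientation; "ft_force": force on the tool from outside, world axes, zero at the start; "torque": the same for the moment, N m; "width": finger opening in mm.
Only numpy, scipy, OpenCV 4.12 (cv2) and the standard library are available. Lean on these libraries where they do the work, as an engineer would, in place of code of your own. Each camera call takes 0.05 s, during which the arm holds its last target.

TASK

Close the blue filter pot on the bench with its black cap: set the cap's plug in the mouth, feel for the two slots with its lugs, push it down against the spring, twist it clockwise (seen from above) under the ring and let it spring up into its locked seat, level and with its black flange flush with the pot's rim. Be gentle: never press or wedge the cap in the pot with more than 35 N in all (pushes and sideways or twisting contact together), and leave the spanner, hammer, spray can and red bin where they are.

Things in the scene. Friction and masses are not known exactly. Their poses are not given: they have to be found in the camera images.
- cap_grip (a point): On the axis of the loose cap (0.24-0.39 kg), in its orange grip bar: bar 60 mm long (this point's x), 14 wide (y), 40 tall. This point is 12 mm below the bar's top, 28 above the top of the black flange (92 mm dia., 6 thick). z up. The cap stands upright on its plug at the start; half a turn leaves it the same.
- cap_foot (a point): Centre of the flat foot of the cap's aluminium plug, 59.5 mm below cap_grip, 25.5 below the flange's underside. Plug 58 mm dia., lowest 7 mm tapering to 47. Two steel lugs stick out at +x and -x, in line with the bar (yellow marks on the flange): 12 mm wide, to 38 mm from the axis, 8 to 15 mm above the foot.
- pot_mouth (a point): Centre of the open mouth of the blue filter pot, in the plane of its rim, 100 mm above the bench; z up. Bolted down. 112 mm outside, 98 inside diameter at the rim; base flange 144 wide, 10 thick. Two pipe stubs with brass ends stick out along +x and -x to 82 mm from the axis, 31 to 65 mm above the bench.
- ring_top (a point): Centre of the flat top of the aluminium bayonet ring in the pot, 12 mm below the rim; 8 thick, bore 62. Two slots 17 mm wide run out from the bore, between yellow marks, roughly along this point's +x and -x, but up to 0.3 rad off either way: the ring's own angle is not measured. Look, or rest the lugs on it with 4 to 8 N and turn till they drop in (they pass within 0.07 rad).
- follower_rest (a point): Middle of the top of the rubber follower at rest, 26 mm below the rim. It springs the plug up: 5 N at first, 0.35 N more per mm. Lugs dropped into the slots sink 6 mm before the foot meets it. The lugs are below the ring, free to turn, with the foot 35 to 37.5 mm below the rim; at 37.5 the flange lands on the ring and force climbs steeply.
- lock_seat (a point): Where the foot's centre is when locked: 31.5 mm below the rim, flange top flush with the rim. Lock angle: 0.84 rad clockwise from above from slot centre (red marks), +-0.07; a stop lies just beyond, another bars turning counter-clockwise from the slot. Let up there, the spring lifts the lugs 3.5 mm into pockets and the cap cannot turn back. Let go unlocked, it stands 5 mm or more proud.
- spanner_mid (a point): Middle of a loose steel spanner, 170 mm long along x, lying on the bench near the work, 5 mm above it. Leave alone.
- mallet_mid (a point): Middle of a loose hammer lying along x, 260 mm long, at the far side. Leave alone.
- spray_mid (a point): Middle of an upright spray can, 60 mm diameter, 160 mm tall, at the far side. Leave alone.
- bin_mid (a point): Middle of an open red plastic bin of brass fittings, 120 x 160 x 60 mm, at the far side. Leave alone.
Things that resemble listed ones, but are neither listed nor needed, are in the scene too. Of the things that look like the part that bears cap_grip, the middle-sized one is meant.

How it is judged:
By the outcome, as a careful person would: the job done as asked, in the order asked, and still so for the second after the job is handed in, with the robot touching nothing.
It also fails if it takes over 72 s, if anything falls off the work surface, if the arm or the gripper's body presses on something with over 40 N, if the wrist force passes 120 N, or if a joint passes its speed limit or range.

## Working session

There is one attempt and no reset: what is moved stays moved. The work goes in short steps, Python scripts to look and compute and a tool call to move; the robot and the scene stay as the last step left them, time stands still between calls to the robot, and variables do not carry over. Pictures are saved under pics/ and viewed, and the job is handed in when it is done.

Besides the shell and the picture viewer there is one more tool, called by a JSON object that holds its "fn" and its "kwargs", one argument or row to a line. arm_command: Moves the arm, as the interface text tells. Its arguments: {"type":"object","properties":{"series":{"type":"array"},"force":{"type":"number"}},"required":["series"]}

```bash
mkdir -p pics; python3 - <<'E'
from bench import bot
import cv2
s=bot.observe()
for k,v in s.items(): print(k,v)
for n in ["scene","top","wrist"]:
    print(n,bot.camera_params(n))
    cv2.imwrite(f"pics/{n}0.png",bot.grab_frame(n)[:,:,::-1])
E
```

```text
time 0.0
joint_pos [-1.38757046e+00  3.00484667e-01  1.52162610e+00 -2.33760931e-05
  1.32072174e+00 -6.66180407e-02]
qd [-8.01062424e-04  1.72545829e-03  1.46058078e-03 -6.39678281e-05
  1.12452479e-03 -5.43024121e-04]
effort [ 2.44316816e-04 -5.43502522e+01 -3.61790586e+01 -5.60152671e-05
  4.09463304e-03 -9.46119087e-06]
eef_pos [ 135.92975441 -532.70147336  252.69481802]
tool_rot [-3.11588353e+00 -3.91288927e-01  1.48938404e-04]
ft_force [-0.17311042 -0.42442959 -0.71822155]
torque [-0.00702859  0.03815371  0.00661052]
width 85.1709060525102
scene {'fx': 457.9984571863557, 'fy': 457.9984571863557, 'cx': 314.5062853527469, 'cy': 192.94884669640132, 'position': array([1057.40533059, -578.80832621,  615.96293912]), 'orientation': array([-2.08714021, -0.77598778,  0.38180602])}
top {'fx': 379.71861136919705, 'fy': 379.71861136919705, 'cx': 321.31966901980286, 'cy': 195.5592375019635, 'position': array([438.80487227, -15.35781834, 913.11624922]), 'orientation': array([-2.11748667,  2.12720147, -0.18919897])}
wrist {'fx': 309.70691628693146, 'fy': 309.70691628693146, 'cx': 324.4037210452728, 'cy': 198.89764049602502, 'hand_eye': array([[-7.36259803e-04, -9.49048021e-01, -3.15130625e-01,
         8.02412778e+01],
       [ 9.99999669e-01, -5.89286423e-04, -5.61666912e-04,
        -2.05436753e-01],
       [ 3.47346672e-04, -3.15130934e-01,  9.49048141e-01,
        -1.21741823e+02],
       [ 0.00000000e+00,  0.00000000e+00,  0.00000000e+00,
         1.00000000e+00]])}
```

View pics/scene0.png

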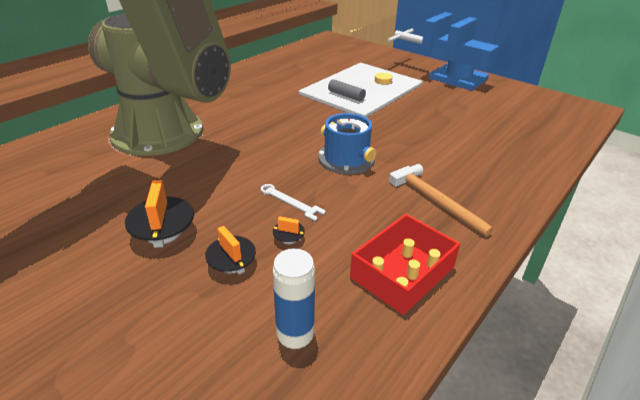

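View pics/top0.png

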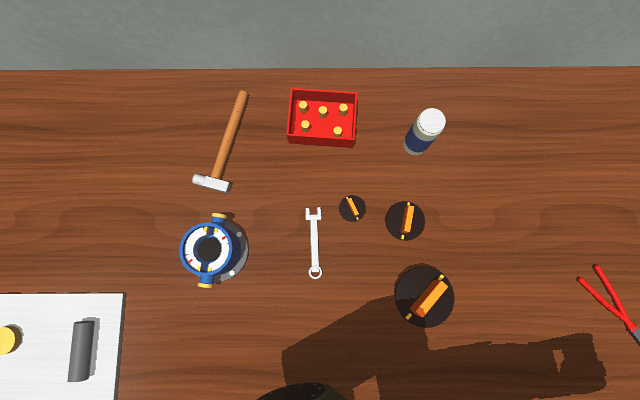

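View pics/wrist0.png

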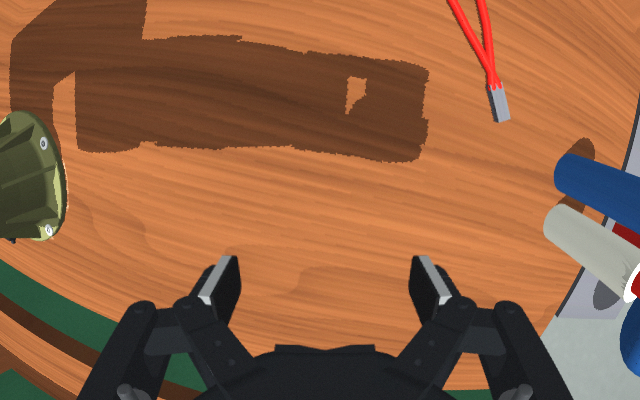

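Top view: three caps, small at (352,208), middle at (405,221) and large at (424,296). The middle one's flange is about 40 px wide, roughly 92 mm, which fits. I'll enlarge it and the pot.

```bash
cat > h.py <<'E'
import numpy as np, cv2
from scipy.spatial.transform import Rotation as R
from bench import bot
def ray(n,uv,s=None):
    p=bot.camera_params(n); u,v=uv
    x=(u-p['cx'])/p['fx']; y=(v-p['cy'])/p['fy']
    if n=='wrist':
        r=np.hypot(x,y); d=np.array([x/r*np.sin(r),y/r*np.sin(r),np.cos(r)]) if r>1e-9 else np.array([0,0,1.])
        H=p['hand_eye']; T=R.from_rotvec(s['tool_rot']).as_matrix()
        return np.array(s['eef_pos'])+T@H[:3,3], T@H[:3,:3]@d
    return p['position'],R.from_rotvec(p['orientation']).apply([x,y,1.])
def onz(n,uv,z,s=None):
    o,d=ray(n,uv,s); return o+d*(z-o[2])/d[2]
def proj(n,P,s=None):
    p=bot.camera_params(n); P=np.asarray(P,float)
    if n=='wrist':
        T=R.from_rotvec(s['tool_rot']).as_matrix(); H=p['hand_eye']
        c=H[:3,:3].T@(T.T@(P-s['eef_pos'])-H[:3,3]); rr=np.hypot(c[0],c[1]); th=np.arctan2(rr,c[2])
        return p['cx']+p['fx']*th*c[0]/rr, p['cy']+p['fy']*th*c[1]/rr
    c=R.from_rotvec(p['orientation']).inv().apply(P-p['position'])
    return p['cx']+p['fx']*c[0]/c[2],p['cy']+p['fy']*c[1]/c[2]
E
python3 - <<'E'
from h import *
im=cv2.imread('pics/top0.png')
a=cv2.resize(im[170:330,330:490],(640,640)[:2],interpolation=cv2.INTER_CUBIC)[:600]
b=cv2.resize(im[190:310,160:280],(600,600),interpolation=cv2.INTER_CUBIC)
cv2.imwrite('pics/c1.png',a[:, :]);cv2.imwrite('pics/c2.png',b)
hsv=cv2.cvtColor(im,cv2.COLOR_BGR2HSV)
# middle cap
m=np.zeros(im.shape[:2],np.uint8); m[195:245,380:430]=1
dark=((hsv[...,2]<60)&(m>0)).astype(np.uint8)
org=((hsv[...,1]>180)&(hsv[...,2]>90)&(hsv[...,0]<20)&(m>0)).astype(np.uint8)
for nm,k in(('dark+',dark|org),('org',org)):
    n,l,st,ce=cv2.connectedComponentsWithStats(k); i=1+np.argmax(st[1:,4]); print(nm,st[i],ce[i])
    c=max(cv2.findContours((l==i).astype(np.uint8),0,1)[0],key=len); print(cv2.minAreaRect(c), cv2.fitEllipse(cv2.convexHull(c)))
for z in(31.5,71.5):print(onz('top',(405,221),z))
print(onz('top',(207,250),100))
E
```

```text
dark+ [ 385  201   39   39 1106] [404.55605787 220.26491863]
((404.0, 220.0), (38.0, 38.0), 0.0) ((404.5284729003906, 220.38113403320312), (37.847843170166016, 39.52073287963867), 134.65525817871094)
org [401 205  14  29 246] [407.24796748 218.97154472]
((407.2889404296875, 218.96328735351562), (9.123917579650879, 28.442636489868164), 9.865806579589844) ((407.8003845214844, 218.97244262695312), (12.063993453979492, 31.27035903930664), 14.180767059326172)
[ 541.46092665 -205.01226676   31.5       ]
[ 536.80329678 -196.40741409   71.5       ]
[473.56089761 232.74224345 100.        ]
```

View pics/c1.png

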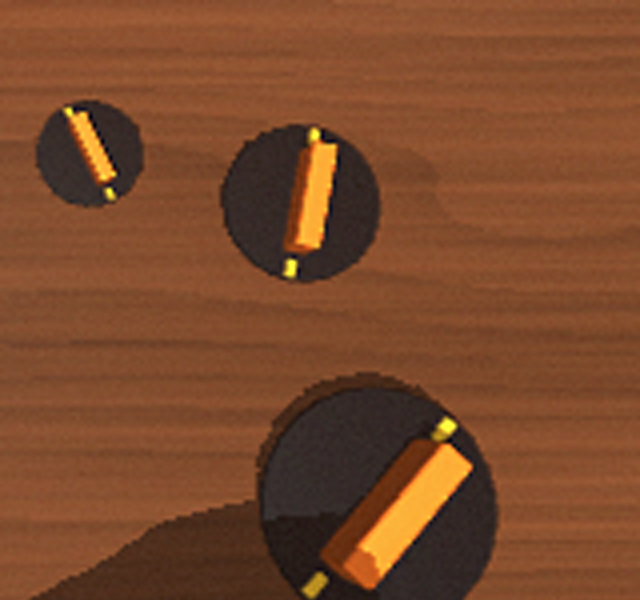

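View pics/c2.png

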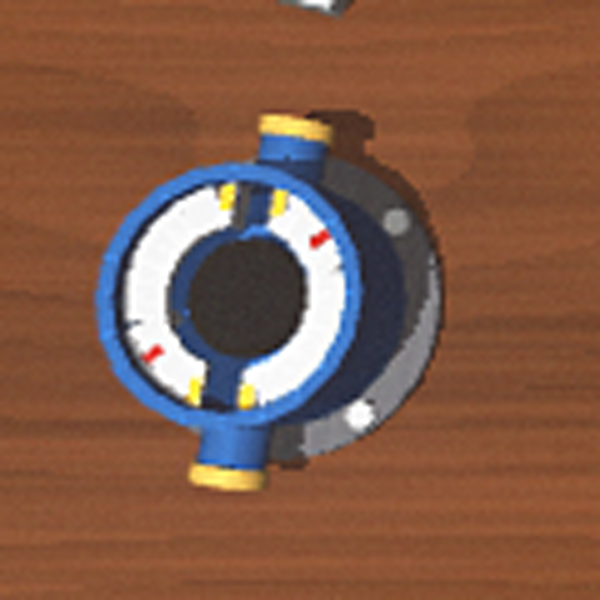

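```bash
python3 - <<'E'
from h import *
A=lambda c:(330+c[0]/4,170+c[1]/4); B=lambda c:(160+c[0]/5-.4,190+c[1]/5-.4)
A=lambda c:(330+(c[0]+.5)/4-.5,170+(c[1]+.5)/4-.5)
def t(c,z,f): return onz('top',f(c),z)
def pr(n,a,b):
    d=b-a; print(n,((a+b)/2).round(1),'len',np.linalg.norm(d).round(1),'yaw',np.arctan2(d[1],d[0]).round(3))
pr('cap marks',t((291,268),31.5,A),t((314,134),31.5,A))
pr('bar top long',t((309,250),71.5,A),t((327,144),71.5,A))
print('flange',onz('top',(404.5,220.3),31.5), onz('top',(404.5,220.3),28.5))
print('rim',t((229,296),100,B), 'dia',np.linalg.norm(t((97,296),100,B)-t((361,296),100,B)),np.linalg.norm(t((229,162),100,B)-t((229,430),100,B)))
pr('slot',t((221.5,394),88,B),t((253.5,199),88,B))
pr('red',t((152,354),88,B),t((319,239),88,B))
pr('stubs',t((228,478),48,B),t((296,126),48,B))
s=bot.observe();print(R.from_rotvec(s['tool_rot']).as_matrix().round(3))
E
```

```text
cap marks [ 544.4 -205.8   31.5] len 80.2 yaw -0.212
bar top long [ 541.7 -205.8   71.5] len 60.6 yaw -0.212
flange [ 543.104679  -203.9213364   31.5      ] [ 543.45959467 -204.56298809   28.5       ]
rim [476.10459137 236.28122815 100.        ] dia 112.52217613145763 113.2068833776387
slot [476.8 236.3  88. ] len 83.9 yaw -0.114
red [476.6 237.   88. ] len 85.1 yaw -0.959
stubs [477.1 237.1  48. ] len 159.4 yaw -0.146
[[ 0.969  0.247 -0.   ]
 [ 0.247 -0.969  0.001]
 [ 0.    -0.001 -1.   ]]
```

Middle cap confirmed in the crop: 92 mm flange, 60 mm bar top, axis about (543,-205), bar yaw -0.212. The pot is at (476.5,236.5), with slots at yaw -0.114 and red lock marks at -0.959. I'll grasp flipped by half a turn so joint 6 keeps its range for the twist.

{"fn": "arm_command", "kwargs": {
  "series": [
    [1, 47.5, -21.7, 3, -153.6],
    [1, 47.5, -21.7, 3, -153.6],
    [1, 47.5, -21.7, 3, -153.6],
    [1, 47.5, -21.7, 3, -153.6],
    [1, 47.5, -21.7, 3, -153.6],
    [1, 47.5, -21.7, 3, -153.6],
    [1, 47.5, -21.7, 3, -153.6],
    [1, 47.5, -21.7, 3, -153.6],
    [1, 47.5, -21.7, 3, -153.6],
    [1, 47.5, -21.7, 3, -153.6]
  ],
  "force": 60
}}

```text
time: 1.4
eef_pos: [543.6, -203.6, 222.5]
tool_rot: [-1.517, -2.75, -0.0]
ft_force: [-0.3, -0.1, -0.4]
width: 85.7
```

{"fn": "arm_command", "kwargs": {
  "series": [
    [1, 0, 0, 1.5, -45.6],
    [1, 0, 0, 1.5, -45.6],
    [1, 0, 0, 1.5, -45.6],
    [1, 0, 0, 1.5, -45.6],
    [1, 0, 0, 1.5, -45.6],
    [1, 0, 0, 1.5, -45.6]
  ]
}}

```text
time: 2.15
eef_pos: [542.5, -205.2, 208.1]
tool_rot: [-0.347, -3.122, -0.0]
ft_force: [-0.6, 0.6, 0.3]
width: 85.2
```

```bash
python3 - <<'E'
from h import *
s=bot.observe(); print(s['time'],s['eef_pos'],s['joint_pos'],s['width']); M=R.from_rotvec(s['tool_rot']).as_matrix();print(M.round(4),np.arctan2(M[1,0],M[0,0]))
im=bot.grab_frame('wrist')[:,:,::-1].copy(); cv2.imwrite('pics/w1.png',im)
c=np.array([543.2,-205.3]);u=np.array([np.cos(-.212),np.sin(-.212)]);v=np.array([-u[1],u[0]])
for a,b in((30,7),(30,-7),(-30,-7),(-30,7)):
    q=proj('wrist',[*(c+a*u+b*v),71.5],s); cv2.circle(im,(int(round(q[0])),int(round(q[1]))),1,(0,255,0),-1)
for t in np.linspace(0,6.28,40):
    q=proj('wrist',[c[0]+46*np.cos(t),c[1]+46*np.sin(t),31.5],s); cv2.circle(im,(int(round(q[0])),int(round(q[1]))),1,(255,0,0),-1)
q=proj('wrist',[*c,50],s);x,y=int(q[0]),int(q[1]);print(q)
x0=max(0,x-100);y0=max(0,y-75)
cv2.imwrite('pics/w1o.png',cv2.resize(im[y0:y0+150,x0:x0+200],None,fx=4,fy=4,interpolation=cv2.INTER_CUBIC))
E
```

```text
2.15 [ 542.50609241 -205.20456769  208.06161295] [-4.24760428e-01  4.05369095e-01  1.48680574e+00 -6.86594345e-06
  1.24983439e+00 -1.77416533e+00] 85.18018814320095
[[-9.756e-01  2.196e-01 -4.000e-04]
 [ 2.196e-01  9.756e-01  2.000e-04]
 [ 4.000e-04  1.000e-04 -1.000e+00]] 2.9202034167415603
(np.float64(324.5956853530763), np.float64(188.50880585819786))
```

View pics/w1o.png

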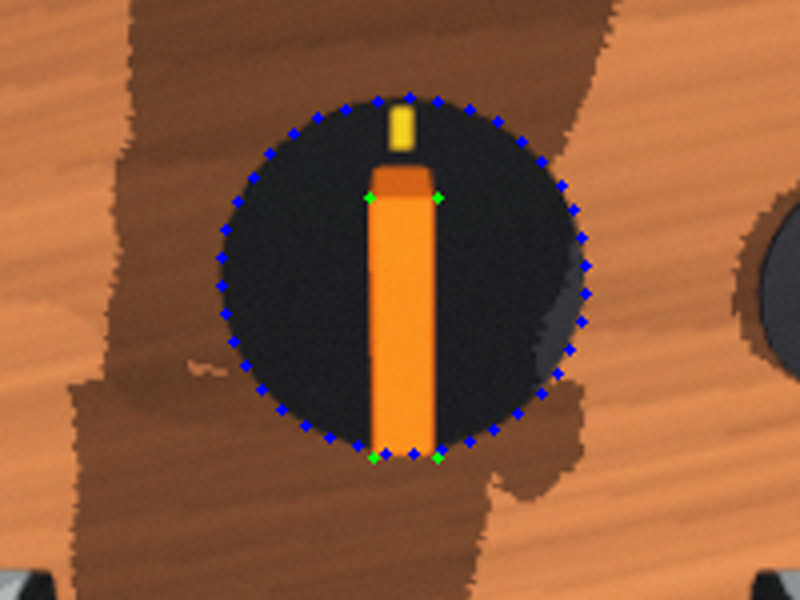

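The overlay fits the bar and flange to within 0.5 px, so the pose is good. Now descend and grip.

{"fn": "arm_command", "kwargs": {
  "series": [
    [1, 0, 0, 5, -0.5],
    [1, 0, 0, 10, -0.5],
    [1, 0, 0, 13, -0.5],
    [1, 0, 0, 14.6, -0.5],
    [1, 0, 0, 14.6, -0.5],
    [-1, 0, 0, 14.6, -0.5],
    [-1, 0, 0, 14.6, -0.5],
    [-1, 0, 0, 14.6, -0.5],
    [-1, 0, 0, 14.6, -0.5],
    [-1, 0, 0, 14.6, -0.5]
  ],
  "force": 60
}}

```text
time: 3.45
eef_pos: [542.8, -205.4, 62.7]
tool_rot: [0.333, 3.123, -0.0]
ft_force: [-1.0, -0.6, 4.6]
width: 13.1
```

```bash
python3 - <<'E'
from h import *
s=bot.observe(); print(s)
cv2.imwrite('pics/w2.png',bot.grab_frame('wrist')[:,:,::-1])
E
```

```text
{'time': 3.45, 'joint_pos': array([-4.24891867e-01,  5.86720582e-01,  1.59129603e+00, -6.93313397e-05,
        9.62752187e-01, -1.78332279e+00]), 'qd': array([ 0.00154936,  0.00053712,  0.00050467, -0.00027437,  0.00034184,
       -0.00031517]), 'effort': array([ 5.33070657e-01, -6.09051490e+01, -2.80126119e+01,  1.17762233e-01,
       -9.61872772e-02,  6.85036401e-03]), 'eef_pos': array([ 542.78280156, -205.42559856,   62.73096099]), 'tool_rot': array([ 3.32813465e-01,  3.12314525e+00, -4.90287139e-04]), 'ft_force': array([-0.95080139, -0.61597578,  4.57986459]), 'torque': array([-0.02124532,  0.04875306,  0.01797464]), 'width': 13.057894532926827}
```

View pics/w2.png

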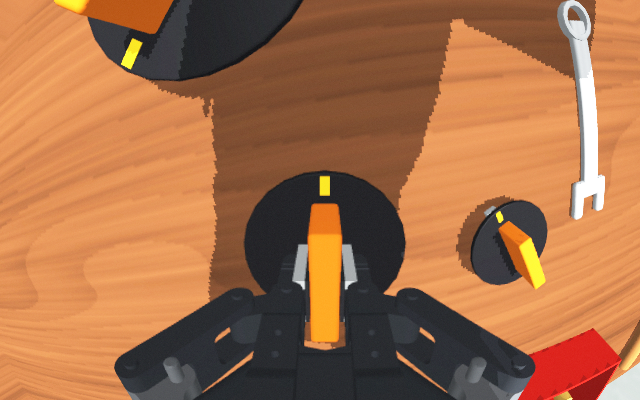

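Gripped at 13 mm opening, with the bar between the pads. Next I lift and stop beside the pot for a wrist view of it.

{"fn": "arm_command", "kwargs": {
  "series": [
    [-1, 0, 0, -4, 0],
    [-1, 0, 0, -9, 0],
    [-1, 0, 0, -14, 0],
    [-1, 1, 5, -16, 0],
    [-1, 2, 10, -16, -2],
    [-1, 3, 16, -16, -4],
    [-1, 4, 22, -16, -5.7],
    [-1, 5, 28, -16, -5.7],
    [-1, 6, 34, -16, -5.7],
    [-1, 7.1, 39, -16, -5.7]
  ]
}}

```text
time: 4.75
eef_pos: [554.7, 193.2, 221.6]
tool_rot: [-0.176, -3.135, 0.001]
ft_force: [0.5, -1.0, -2.3]
width: 13.0
```

{"fn": "arm_command", "kwargs": {
  "series": [
    [-1, 0, 3.5, 0, 0],
    [-1, 0, 4.6, 0, 0],
    [-1, 0, 4.6, 0, 0],
    [-1, 0, 4.6, 0, 0],
    [-1, 0, 4.6, 0, 0]
  ]
}}

```text
time: 5.38
eef_pos: [560.6, 235.7, 222.4]
tool_rot: [0.179, 3.136, -0.0]
ft_force: [0.1, -0.0, -3.0]
width: 13.0
```

```bash
python3 - <<'E'
from h import *
s=bot.observe(); print(s['time'],s['eef_pos'],s['joint_pos'],s['width'],s['ft_force'],s['torque']); M=R.from_rotvec(s['tool_rot']).as_matrix();print(M.round(4),np.arctan2(M[1,0],M[0,0]))
im=bot.grab_frame('wrist')[:,:,::-1].copy(); cv2.imwrite('pics/w3.png',im)
c=np.array([476.5,236.5])
for r,z,col in((56,100,(0,255,0)),(49,100,(0,255,0)),(31,88,(0,0,255))):
  for t in np.linspace(0,6.28,60):
    q=proj('wrist',[c[0]+r*np.cos(t),c[1]+r*np.sin(t),z],s); cv2.circle(im,(int(round(q[0])),int(round(q[1]))),0,col,-1)
q=proj('wrist',[*c,100],s);x,y=int(q[0]),int(q[1]);print(q)
x0=max(0,x-100);y0=max(0,y-75)
print(x0,y0)
cv2.imwrite('pics/w3o.png',cv2.resize(im[y0:y0+150,x0:x0+200],None,fx=4,fy=4,interpolation=cv2.INTER_CUBIC))
E
```

```text
5.375 [560.63867962 235.68520198 222.40489779] [ 3.37759601e-01  4.54100544e-01  1.38295038e+00 -5.71641259e-05
  1.30447332e+00 -1.11904349e+00] 12.992069984264008 [ 0.06779578 -0.01075889 -3.00727923] [-0.01997841 -0.0242852  -0.02618023]
[[-9.935e-01  1.137e-01  1.000e-04]
 [ 1.137e-01  9.935e-01 -0.000e+00]
 [-1.000e-04 -0.000e+00 -1.000e+00]] 3.027614465571022
(np.float64(313.08057756332875), np.float64(97.19247365809977))
213 22
```

View pics/w3o.png

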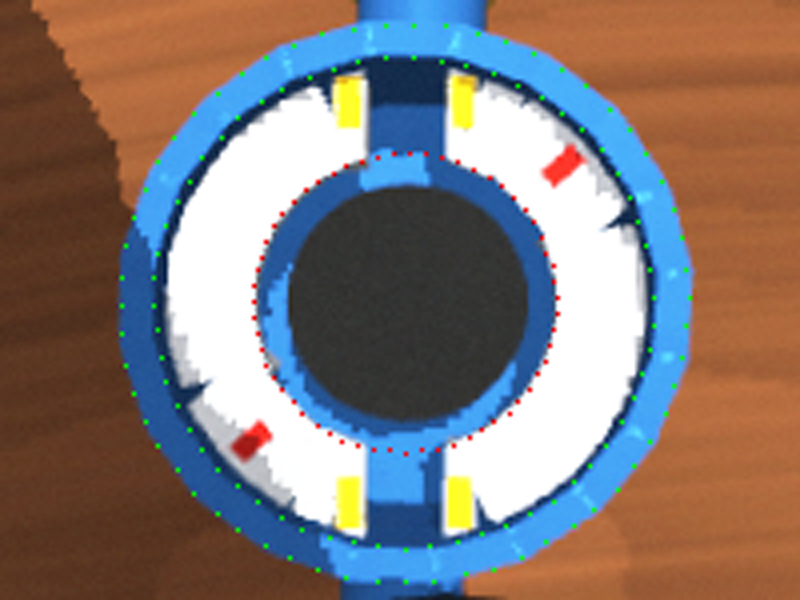

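View pics/w3.png

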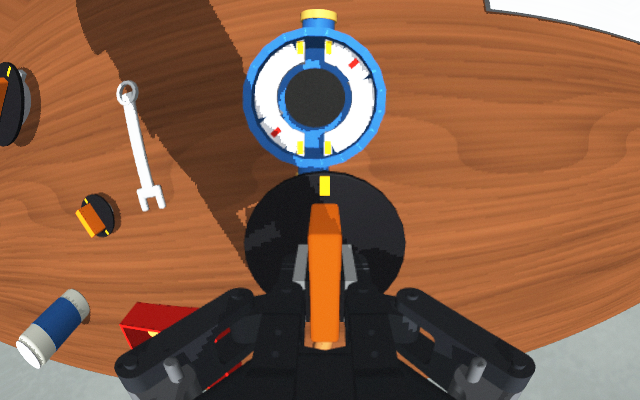

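```bash
python3 - <<'E'
from h import *
s=bot.observe()
f=lambda c:onz('wrist',(213+(c[0]+.5)/4-.5,22+(c[1]+.5)/4-.5),c[2],s)
a=f((404.2,503,88));b=f((405.8,102,88));d=a-b;print('slot',(a+b)/2,np.linalg.norm(d),np.arctan2(d[1],d[0]))
a=f((366.5,500,88));b=f((366.5,110,88));d=a-b;print('L edge',a,b,np.arctan2(d[1],d[0]))
a=f((445,500,88));b=f((445.5,110,88));d=a-b;print('R edge',a,b,np.arctan2(d[1],d[0]))
a=f((252,440,88));b=f((564,165,88));d=b-a;print('red',(a+b)/2,np.arctan2(d[1],d[0]))
for z,p in((100,[(120,300),(692,300),(406,22),(406,582)]),(88,[(255,300),(557,300),(406,151),(406,451)])):
  q=[f((*k,z)) for k in p]; print(z,(q[0]+q[1])/2,np.linalg.norm(q[0]-q[1]),(q[2]+q[3])/2,np.linalg.norm(q[2]-q[3]))
# grip-bar angle in the hand: cap mark at near end
im=cv2.imread('pics/w3.png');hsv=cv2.cvtColor(im,cv2.COLOR_BGR2HSV)
m=((hsv[...,0]>22)&(hsv[...,0]<36)&(hsv[...,1]>150)&(hsv[...,2]>120));m[:165]=0;m[200:]=0
ys,xs=np.nonzero(m);p=(xs.mean(),ys.mean())
w=onz('wrist',p,s['eef_pos'][2]-62.7+31.5,s); M=R.from_rotvec(s['tool_rot']).as_matrix()
print('cap mark in tool',p,M.T@(w-s['eef_pos']))
E
```

```text
slot [476.37164363 236.77885234  88.        ] 83.68566131297504 -0.1218726508801549
L edge [516.33012236 223.95937694  88.        ] [435.49692511 233.79899981  88.        ] -0.1211315517548792
R edge [518.26248477 240.20708098  88.        ] [437.48977895 249.617269    88.        ] -0.11597924463334242
red [476.06181986 236.98969924  88.        ] 2.1820353433543556
100 [474.6571757  237.23677559 100.        ] 112.72933916091164 [476.38438927 237.31454479 100.        ] 112.33865915759216
88 [475.52842692 237.04215108  88.        ] 61.67648198700641 [476.11464974 237.05166958  88.        ] 62.36589608501622
cap mark in tool (np.float64(320.95566502463055), np.float64(185.69458128078819)) [37.99542627 -1.79694192 31.1965293 ]
```

```bash
python3 - <<'E'
from h import *
s=bot.observe(); M=R.from_rotvec(s['tool_rot']).as_matrix()
for f in('w2','w3'):
    im=cv2.imread(f'pics/{f}.png');hsv=cv2.cvtColor(im,cv2.COLOR_BGR2HSV)
    m=((hsv[...,0]>22)&(hsv[...,0]<36)&(hsv[...,1]>150)&(hsv[...,2]>120)).astype(np.uint8)
    n,l,st,ce=cv2.connectedComponentsWithStats(m[170:200,310:340]); i=1+np.argmax(st[1:,4]); p=ce[i]+[310,170]; print(p,st[i])
    w=onz('wrist',p,s['eef_pos'][2]-62.7+31.5,s); print('tool',M.T@(w-s['eef_pos']))
E
```

```text
[324.45454545 185.5       ] [ 10   6  10  20 198]
tool [ 3.80975899e+01 -1.32178603e-03  3.11965007e+01]
[324.5 185.5] [ 10   6  10  20 200]
tool [3.80975724e+01 2.19992103e-02 3.11965005e+01]
```

```bash
python3 - <<'E'
from h import *
s1=dict(eef_pos=np.array([542.50609241,-205.20456769,208.06161295]))
a=2.9202/2; s1['tool_rot']=np.array([np.cos(a),np.sin(a),0])*np.pi
s2=bot.observe()
s2=dict(eef_pos=np.array([0,0,62.7]),tool_rot=np.array([np.pi,0,0]))
def an(f,s,win):
    im=cv2.imread(f'pics/{f}.png');hsv=cv2.cvtColor(im,cv2.COLOR_BGR2HSV)
    m=((hsv[...,0]>22)&(hsv[...,0]<36)&(hsv[...,1]>150)&(hsv[...,2]>120)).astype(np.uint8)
    x0,y0,x1,y1=win
    n,l,st,ce=cv2.connectedComponentsWithStats(m[y0:y1,x0:x1]); i=1+np.argmax(st[1:,4]); p=ce[i]+[x0,y0]; print(f,p,st[i])
    M=R.from_rotvec(s['tool_rot']).as_matrix()
    for dy in(-st[i][3]/2,0,st[i][3]/2):
        w=onz('wrist',p+[0,dy],31.5,s); print('  world',w.round(2),'tool',(M.T@(w-s['eef_pos'])).round(2))
    # dark flange extents along centre column/rows
    return hsv
h1=an('w1',s1,(300,130,350,160)); h2=an('w2',s2,(310,170,340,200))
# bar top corners end in w2: orange top face near edge y~235, z=71.5 ; far end hidden?
for y in(234,341): print('bar',onz('wrist',(324.4,y),71.5,s2))
for y in(162,227.3): print('bar w1 y',y,onz('wrist',(324.4,y),71.5,s1))
v=h1[...,2][:,310]; print([ (y,int(v[y])) for y in range(132,145)]); print([ (y,int(v[y])) for y in range(218,236)])
E
```

```text
w1 [324.     144.6875] [22 10  5 10 48]
  world [ 500.45 -196.15   31.5 ] tool [ 43.02  -0.4  176.56]
  world [ 505.24 -197.23   31.5 ] tool [ 38.11  -0.41 176.56]
  world [ 510.04 -198.32   31.5 ] tool [ 33.18  -0.41 176.56]
w2 [324.45454545 185.5       ] [ 10   6  10  20 198]
  world [43.38 -0.   31.5 ] tool [43.38  0.   31.2 ]
  world [38.1  0.  31.5] tool [38.1 -0.  31.2]
  world [3.271e+01 1.000e-02 3.150e+01] tool [ 3.271e+01 -1.000e-02  3.120e+01]
bar [2.92569882e+01 3.84669824e-02 7.15000000e+01]
bar [-29.88075078   0.08230594  71.5       ]
bar w1 y 162 [ 514.17372718 -198.85730436   71.5       ]
bar w1 y 227.3 [ 572.86051074 -212.11223395   71.5       ]
[(132, 113), (133, 116), (134, 119), (135, 117), (136, 114), (137, 113), (138, 113), (139, 94), (140, 38), (141, 38), (142, 34), (143, 34), (144, 33)]
[(218, 30), (219, 28), (220, 32), (221, 33), (222, 38), (223, 66), (224, 117), (225, 117), (226, 115), (227, 119), (228, 118), (229, 119), (230, 120), (231, 117), (232, 115), (233, 112), (234, 108), (235, 121)]
```

The wrist view agrees with the top view: pot at (476.2,236.9), slot yaw -0.12, cap axis within 0.4 mm of the TCP. Moving over the mouth and just into it.

{"fn": "arm_command", "kwargs": {
  "series": [
    [-1, 5, -0.5, 0, 0],
    [-1, 8.44, -0.84, 0, 0],
    [-1, 8.44, -0.84, 0, 0],
    [-1, 8.44, -0.84, 0, 0],
    [-1, 8.44, -0.84, 3, 0],
    [-1, 8.44, -0.84, 5, 0],
    [-1, 8.44, -0.84, 6.4, 0],
    [-1, 8.44, -0.84, 6.4, 0],
    [-1, 8.44, -0.84, 6.4, 0]
  ]
}}

```text
time: 6.55
eef_pos: [476.2, 237.9, 159.0]
tool_rot: [0.177, 3.136, 0.001]
ft_force: [1.0, -0.2, -2.2]
width: 12.9
```

```bash
cat > st.py <<'E'
from h import *
s=bot.observe(); M=R.from_rotvec(s['tool_rot']).as_matrix()
print('t',s['time'],'p',s['eef_pos'].round(2),'capyaw',round(np.arctan2(-M[1,0],-M[0,0]),4),'tilt',M[:2,2].round(4),'F',s['ft_force'].round(2),'T',s['torque'].round(3),'w',round(s['width'],2))
E
python3 st.py; python3 -c "
from h import *
cv2.imwrite('pics/w4.png',bot.grab_frame('wrist')[:,:,::-1])
cv2.imwrite('pics/s4.png',cv2.resize(bot.grab_frame('scene')[60:220,240:460,::-1],None,fx=3.6,fy=3.6,interpolation=2))"
```

```text
t 6.55 p [476.17 237.93 159.01] capyaw -0.1128 tilt [0.001  0.0004] F [ 1.02 -0.25 -2.17] T [0.019 0.051 0.056] w 12.87
```

View pics/w4.png

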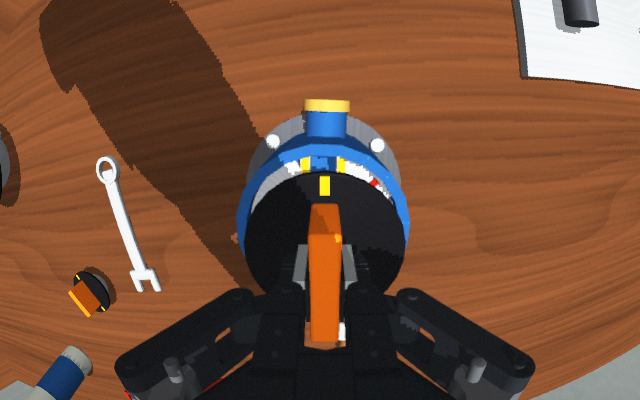

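View pics/s4.png

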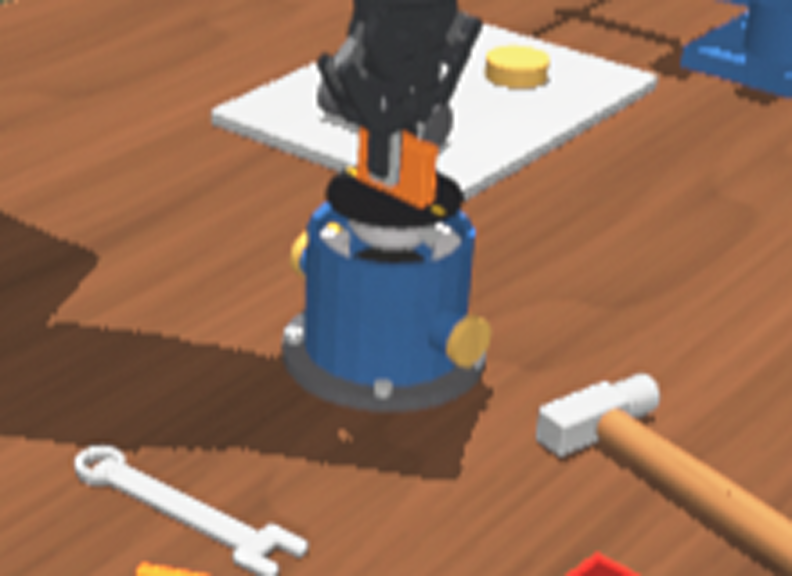

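{"fn": "arm_command", "kwargs": {
  "series": [
    [-1, 0.02, -0.07, 0, 0],
    [-1, 0.02, -0.07, 0.3, 0],
    [-1, 0.02, -0.07, 0.6, 0],
    [-1, 0.02, -0.07, 0.9, 0],
    [-1, 0.02, -0.07, 1.1, 0],
    [-1, 0.02, -0.07, 1.1, 0]
  ]
}}

```text
time: 7.4
eef_pos: [475.3, 237.2, 147.1]
tool_rot: [-0.177, -3.136, 0.0]
ft_force: [-0.3, -0.1, -3.5]
width: 12.9
```

```bash
python3 st.py
```

```text
t 7.4 p [475.34 237.16 147.11] capyaw -0.1127 tilt [-0.0003 -0.0001] F [-0.34 -0.07 -3.47] T [-0.008  0.042 -0.007] w 12.85
```

{"fn": "arm_command", "kwargs": {
  "series": [
    [-1, 0, 0, 0.1, 0],
    [-1, 0, 0, 0.2, 0],
    [-1, 0, 0, 0.3, 0],
    [-1, 0, 0, 0.4, 0],
    [-1, 0, 0, 0.45, 0],
    [-1, 0, 0, 0.45, 0]
  ]
}}

```text
time: 8.15
eef_pos: [475.4, 237.1, 142.7]
tool_rot: [-0.177, -3.137, 0.0]
ft_force: [0.6, -0.6, -3.6]
width: 12.9
```

{"fn": "arm_command", "kwargs": {
  "series": [
    [-1, 0, 0, 0.05, 0],
    [-1, 0, 0, 0.1, 0],
    [-1, 0, 0, 0.15, 0],
    [-1, 0, 0, 0.15, 0]
  ]
}}

```text
time: 8.65
eef_pos: [475.4, 237.1, 141.2]
tool_rot: [-0.177, -3.137, 0.0]
ft_force: [0.3, 0.8, -3.5]
width: 12.9
```

```bash
python3 st.py
```

```text
t 8.65 p [475.38 237.13 141.23] capyaw -0.1127 tilt [-0.0001 -0.0001] F [ 0.27  0.78 -3.48] T [-0.062 -0.001  0.026] w 12.86
```

{"fn": "arm_command", "kwargs": {
  "series": [
    [-1, 0, 0, 0.1, 0],
    [-1, 0, 0, 0.2, 0],
    [-1, 0, 0, 0.3, 0],
    [-1, 0, 0, 0.4, 0],
    [-1, 0, 0, 0.4, 0]
  ]
}}

```text
time: 9.28
eef_pos: [475.4, 237.1, 137.2]
tool_rot: [-0.177, -3.136, 0.0]
ft_force: [-0.8, 0.1, -2.8]
width: 13.0
```

```bash
python3 st.py
```

```text
t 9.275 p [475.36 237.12 137.2 ] capyaw -0.1127 tilt [-0.0001 -0.0001] F [-0.83  0.13 -2.84] T [-0.029 -0.01   0.041] w 12.99
```

The lugs are in the slots with no side force. Next I press against the spring, watching the force.

{"fn": "arm_command", "kwargs": {
  "series": [
    [-1, 0, 0, 0.1, 0],
    [-1, 0, 0, 0.2, 0],
    [-1, 0, 0, 0.3, 0],
    [-1, 0, 0, 0.4, 0],
    [-1, 0, 0, 0.5, 0],
    [-1, 0, 0, 0.5, 0]
  ]
}}

```text
time: 10.02
eef_pos: [475.5, 237.2, 132.3]
tool_rot: [0.177, 3.136, 0.0]
ft_force: [-1.6, -0.9, 3.6]
width: 13.1
```

```bash
python3 st.py
```

```text
t 10.025 p [475.47 237.18 132.31] capyaw -0.1127 tilt [0.0002 0.0001] F [-1.56 -0.88  3.62] T [-0.032  0.144 -0.011] w 13.13
```

{"fn": "arm_command", "kwargs": {
  "series": [
    [-1, 0, 0, 0.1, 0],
    [-1, 0, 0, 0.2, 0],
    [-1, 0, 0, 0.3, 0],
    [-1, 0, 0, 0.4, 0],
    [-1, 0, 0, 0.5, 0],
    [-1, 0, 0, 0.57, 0],
    [-1, 0, 0, 0.57, 0]
  ]
}}

```text
time: 10.9
eef_pos: [475.5, 237.2, 126.6]
tool_rot: [0.177, 3.136, 0.0]
ft_force: [-1.0, -1.1, 5.3]
width: 13.2
```

```bash
python3 st.py
```

```text
t 10.9 p [475.48 237.19 126.63] capyaw -0.1127 tilt [0.0002 0.0001] F [-1.04 -1.12  5.25] T [-0.038  0.072 -0.045] w 13.23
```

{"fn": "arm_command", "kwargs": {
  "series": [
    [-1, 0, 0, 0, 3],
    [-1, 0, 0, 0, 7],
    [-1, 0, 0, 0, 11],
    [-1, 0, 0, 0, 15],
    [-1, 0, 0, 0, 18],
    [-1, 0, 0, 0, 18]
  ]
}}

```text
time: 11.65
eef_pos: [475.6, 237.3, 126.7]
tool_rot: [0.667, 3.069, 0.001]
ft_force: [1.1, 0.7, 4.7]
width: 13.0
```

```bash
python3 st.py
```

```text
t 11.65 p [475.59 237.3  126.74] capyaw -0.4277 tilt [0.0006 0.0004] F [1.06 0.67 4.73] T [ 0.093 -0.023  0.001] w 12.96
```

It turns freely, with no torque. Continuing towards the lock angle.

{"fn": "arm_command", "kwargs": {
  "series": [
    [-1, 0, 0, 0, 4],
    [-1, 0, 0, 0, 8],
    [-1, 0, 0, 0, 12],
    [-1, 0, 0, 0, 16],
    [-1, 0, 0, 0, 20],
    [-1, 0, 0, 0, 24],
    [-1, 0, 0, 0, 27],
    [-1, 0, 0, 0, 27]
  ]
}}

```text
time: 12.65
eef_pos: [475.6, 237.3, 126.8]
tool_rot: [1.365, 2.829, 0.001]
ft_force: [-0.2, -1.6, 5.3]
width: 13.0
```

```bash
python3 st.py
```

```text
t 12.65 p [475.64 237.31 126.79] capyaw -0.8989 tilt [0.0008 0.0004] F [-0.19 -1.57  5.29] T [ 0.065 -0.038 -0.04 ] w 12.95
```

{"fn": "arm_command", "kwargs": {
  "series": [
    [-1, 0, 0, 0, 1.5],
    [-1, 0, 0, 0, 3],
    [-1, 0, 0, 0, 3.3],
    [-1, 0, 0, 0, 3.3]
  ]
}}

```text
time: 13.15
eef_pos: [475.6, 237.3, 126.8]
tool_rot: [1.445, 2.789, 0.001]
ft_force: [0.9, 0.3, 4.8]
width: 13.3
```

```bash
python3 st.py
```

```text
t 13.15 p [475.65 237.31 126.78] capyaw -0.9558 tilt [0.0009 0.0004] F [0.88 0.28 4.8 ] T [ 0.047 -0.137 -0.025] w 13.27
```

{"fn": "arm_command", "kwargs": {
  "series": [
    [-1, 0, 0, -0.1, 0],
    [-1, 0, 0, -0.2, 0],
    [-1, 0, 0, -0.3, 0],
    [-1, 0, 0, -0.36, 0],
    [-1, 0, 0, -0.42, 0],
    [-1, 0, 0, -0.42, 0]
  ]
}}

```text
time: 13.9
eef_pos: [475.5, 237.2, 130.9]
tool_rot: [1.445, 2.789, 0.001]
ft_force: [2.7, 1.8, 4.6]
width: 13.0
```

```bash
python3 st.py
```

```text
t 13.9 p [475.53 237.23 130.87] capyaw -0.9557 tilt [0.0005 0.0002] F [2.71 1.82 4.55] T [ 0.477 -0.551 -0.041] w 13.04
```

{"fn": "arm_command", "kwargs": {
  "series": [
    [-1, 0, 0, -0.03, 0],
    [-1, 0, 0, -0.05, 0],
    [-1, 0, 0, -0.05, 0]
  ]
}}

```text
time: 14.28
eef_pos: [475.5, 237.2, 131.2]
tool_rot: [1.445, 2.79, 0.0]
ft_force: [5.0, 2.1, 3.1]
width: 13.0
```

```bash
python3 st.py
```

```text
t 14.275 p [475.47 237.2  131.21] capyaw -0.9557 tilt [0.0002 0.0001] F [4.98 2.11 3.06] T [ 0.553 -0.812  0.052] w 12.97
```

{"fn": "arm_command", "kwargs": {
  "series": [
    [-1, -0.01, 0.03, 0, 0],
    [-1, -0.01, 0.05, 0, 0],
    [-1, -0.01, 0.05, 0, 0]
  ]
}}

```text
time: 14.65
eef_pos: [475.7, 237.3, 131.2]
tool_rot: [-1.444, -2.789, 0.001]
ft_force: [0.0, 1.0, 4.2]
width: 13.2
```

```bash
python3 st.py
```

```text
t 14.65 p [475.65 237.29 131.17] capyaw -0.9557 tilt [-0.0006 -0.0003] F [0.04 1.04 4.23] T [ 0.272 -0.198  0.004] w 13.23
```

{"fn": "arm_command", "kwargs": {
  "series": [
    [-0.6, 0, 0, 0, 0],
    [-0.3, 0, 0, 0, 0],
    [0, 0, 0, 0, 0],
    [0, 0, 0, 0, 0],
    [0, 0, 0, 0, 0],
    [0, 0, 0, 0, 0]
  ]
}}

```text
time: 15.4
eef_pos: [475.8, 237.4, 131.3]
tool_rot: [-1.445, -2.79, -0.0]
ft_force: [0.2, 0.2, -0.0]
width: 42.6
```

```bash
python3 st.py;python3 -c "
from h import *
cv2.imwrite('pics/w5.png',bot.grab_frame('wrist')[:,:,::-1])"
```

```text
t 15.4 p [475.85 237.36 131.3 ] capyaw -0.9557 tilt [-0.  0.] F [ 0.24  0.16 -0.02] T [ 0.009 -0.076  0.009] w 42.59
```

View pics/w5.png

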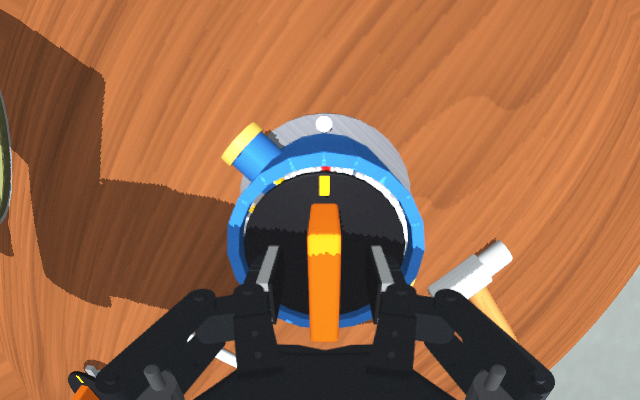

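Released, and the cap stayed down with its yellow mark (324,186) on the red mark (326,170). Backing off to inspect.

{"fn": "arm_command", "kwargs": {
  "series": [
    [0, 0, 0, -1, 0],
    [0, 0, 0, -3, 0],
    [0, 0, 0, -6, 0],
    [0, 0, 0, -10, 0],
    [0, 0, 0, -14, 0],
    [0, 0, 0, -14, 0],
    [0, 0, 0, -14, 0]
  ]
}}

```text
time: 16.32
eef_pos: [475.6, 237.3, 271.0]
tool_rot: [-1.445, -2.789, 0.0]
ft_force: [-0.6, 0.0, -0.6]
width: 42.4
```

```bash
python3 st.py;python3 - <<'E'
from h import *
s=bot.observe()
w=bot.grab_frame('wrist')[:,:,::-1].copy();sc=bot.grab_frame('scene')[:,:,::-1].copy()
cv2.imwrite('pics/w6.png',w);cv2.imwrite('pics/s6.png',sc)
c=np.array([476.2,236.9]);yaw=-.956;u=np.array([np.cos(yaw),np.sin(yaw)]);v=np.array([-u[1],u[0]])
def ov(im,n):
  for r,z,col in((46,100,(0,255,0)),):
    for t in np.linspace(0,6.28,60):
      q=proj(n,[c[0]+r*np.cos(t),c[1]+r*np.sin(t),z],s); cv2.circle(im,(int(round(q[0])),int(round(q[1]))),0,col,-1)
  for a,b in((30,7),(30,-7),(-30,-7),(-30,7)):
    q=proj(n,[*(c+a*u+b*v),140],s); cv2.circle(im,(int(round(q[0])),int(round(q[1]))),0,(255,0,255),-1)
  q=proj(n,[*c,100],s);x,y=int(q[0]),int(q[1]);x0=max(0,x-80);y0=max(0,y-60);return im[y0:y0+120,x0:x0+160]
a=sc.copy();raw=a[88:178,285:405].copy()
o=cv2.resize(ov(sc,'scene')[15:105,20:140],(400,300),interpolation=2);r=cv2.resize(raw,(400,300),interpolation=2)
w2=cv2.resize(ov(w,'wrist'),(400,300),interpolation=2)
t=bot.grab_frame('top')[:,:,::-1].copy();cv2.imwrite('pics/t6.png',t)
t2=cv2.resize(ov(t,'top'),(400,300),interpolation=2)
cv2.imwrite('pics/ck6.png',np.vstack([np.hstack([r,o]),np.hstack([w2,t2])]))
E
```

```text
t 16.325 p [475.61 237.26 271.01] capyaw -0.9557 tilt [-0.0004 -0.0001] F [-0.6   0.05 -0.58] T [ 0.039 -0.001 -0.024] w 42.42
```

View pics/ck6.png

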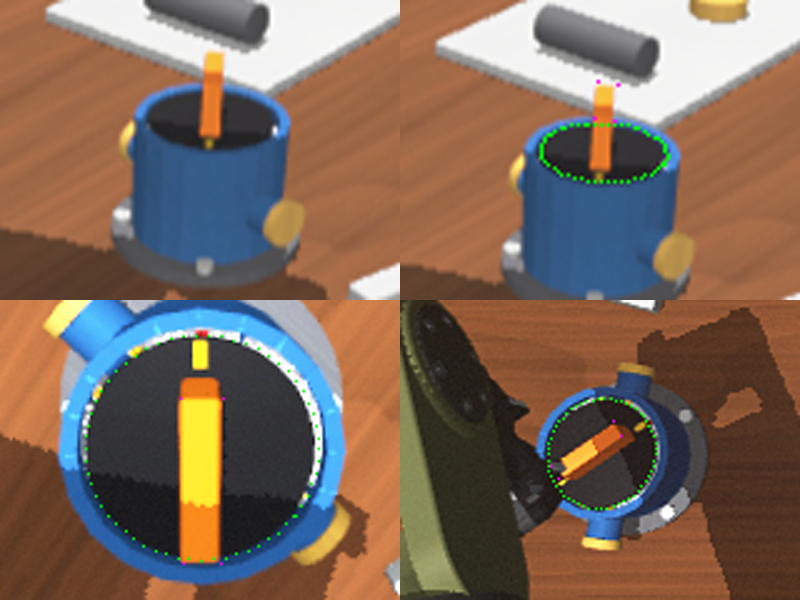

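View pics/s6.png

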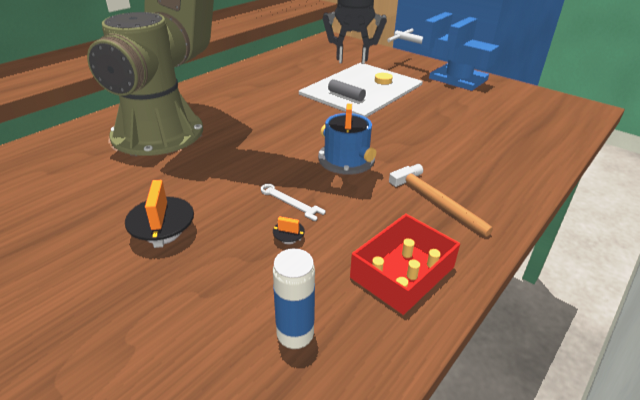

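Wrist and top overlays fit a flush cap. In the scene view the bar top sits about 1.5 px below the prediction, so I'll check whether that is camera offset by comparing with the rim.

```bash
python3 - <<'E'
from h import *
sc=cv2.imread('pics/s6.png');c=np.array([476.2,236.9]);F=6
x0,y0,W,H=300,92,110,90
im=cv2.resize(sc[y0:y0+H,x0:x0+W],None,fx=F,fy=F,interpolation=cv2.INTER_CUBIC)
d=lambda P,col:cv2.circle(im,tuple(int(round(k)) for k in((np.array(proj('scene',P))-[x0-.5,y0-.5])*F-.5)),1,col,-1)
for r,z,col in((56,100,(255,255,255)),(46,100,(0,255,0)),(72,10,(255,255,255))):
  for t in np.linspace(0,6.28,80): d([c[0]+r*np.cos(t),c[1]+r*np.sin(t),z],col)
yaw=-.956;u=np.array([np.cos(yaw),np.sin(yaw)]);v=np.array([-u[1],u[0]])
for a,b in((30,7),(30,-7),(-30,-7),(-30,7)):
  d([*(c+a*u+b*v),140],(255,0,255)); d([*(c+a*u+b*v),100],(255,255,0))
cv2.imwrite('pics/ck7.png',im)
E
```

```text
(no output)
```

View pics/ck7.png

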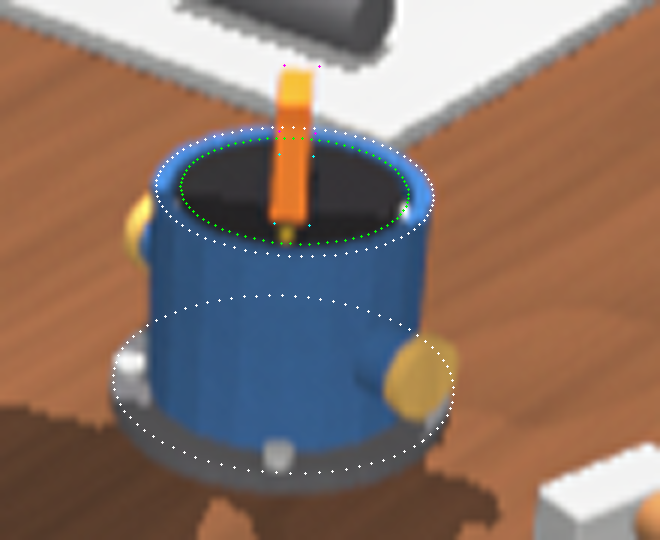

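Part of the 0.7 px bar-top offset is camera shift, because the rim is displaced the same way. The cap is flush and upright and the other objects haven't moved. Handing in.

```bash
python3 -c "
from bench import bot
print(bot.hand_in(), bot.observe()['time'])"
```

```text
the job is handed in; nothing more can be done
the job is handed in; nothing more can be done
```

The blue pot is closed: the middle-sized cap looks locked in its seat and flush with the rim, and I handed the job in at about 16.5 s. I set the plug in the mouth, and the lugs passed straight into the slots at the angle I had measured, so no feeling about was needed. I then pressed to about 64 mm foot height (net spring force about 8.6 N) and turned 48.3° clockwise with almost no torque. After that I let it up into the pockets, released it and backed off.

**Force:** The highest reading at any check was about 8 N net push or about 5 N sideways. The sideways force came as the lugs rose into the pockets, and I took it out before letting go. Readings were only taken between moves, so I have no figures for within a move.

**Lock and level:** The cap's yellow mark lines up with the red lock mark, and the cap did not rise when released. The wrist and top views fit a level, flush cap. I did not try turning it back to test the lock.

**One disagreement:** In the scene camera the bar top sits about 0.7 px (under 2 mm) below where I predicted. The pot's rim is displaced in a similar way, so I put this down mostly to camera calibration.

**Other objects:** The spanner, hammer, spray can, red bin and the two other caps look unmoved.

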